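# Nip up the two lever clamps on a glued bowl blank

### The job

The bowl blank on the bench is glued and sitting in two lever clamps whose red hand levers are still open. With the outside of the fingers, press each lever in towards its clamp's bar, in either order, until it comes up firm short of the bar, and keep firm pressure on it there for a moment to feel that it has bitten, without forcing it. Grip nothing, press on nothing but the levers, leave both levers in and everything else where it is.

Things in the scene. Friction and masses are not known exactly. Their poses are not given: they have to be found in the camera images.
- glueup: the whole glue-up: bowl blank on a thin black mat in two steel lever clamps lying flat, propped on wood packers. Does not shift. Origin on the bench under the blank's centre, z up. Clamp a: bar along the +x side, lever out past the +y caul; clamp b the same, half a turn round. Clamps end 55 mm above the bench; the blank 64 mm
- blank: the blank in the clamps: 3 boards (pale, dark, pale), 160 mm (x) by 90 mm (y), 64 mm high, with a 12 mm plywood caul on each y face. Same origin and axes as glueup
- lever_a (a joint): hinge of clamp a's red hand lever, rad: 0 = widest open, grows as it swings in towards its bar; at 0.65 its cam comes up hard and it stops, the tip still about 30 mm short of the bar. Starts between 0 and 0.2. Stays where it is left (no return spring); swinging it takes about 2.5 N at mid grip, then the resistance rises abruptly at the stop
- grip_a (a point): middle of lever a's red grip, 100 mm from the pivot, on the straight lever's centre line, 34 mm above the bench. Moves with it: y axis along the lever to its tip, x square to it towards the bar (the way to press), z up. Grip: 40 to 140 mm from the pivot, 16 mm thick (x), 26 mm high (21 to 47 mm above the bench, free beneath)
- pivot_a (a point): pivot axis (vertical) of lever a, in the end of the clamp's sliding arm, 34 mm above the bench; fixed. The fork round it reaches 27 mm along the lever and 17 mm above and below
- bar_a (a point): point on the face of clamp a's steel bar that looks at the lever, 34 mm above the bench, 65 mm sideways and 119 mm lengthwise from the pivot. The bar runs along the glue-up's y, is 10 mm thick and 22 mm high, and ends 35 mm beyond this point
- clamp_a: the fixed frame of clamp a without its lever: bar, fixed jaw and sliding arm. Origin: at the glue-up's centre, 34 mm above the bench; y along its bar towards the lever's end, x towards its bar
- lever_b (a joint): hinge of clamp b's red hand lever, rad: 0 = widest open, grows as it swings in towards its bar; at 0.65 its cam comes up hard and it stops, the tip still about 30 mm short of the bar. Starts between 0 and 0.2. Stays where it is left (no return spring); swinging it takes about 2.5 N at mid grip, then the resistance rises abruptly at the stop
- grip_b (a point): middle of lever b's red grip, 100 mm from the pivot, on the straight lever's centre line, 34 mm above the bench. Moves with it: y axis along the lever to its tip, x square to it towards the bar (the way to press), z up. Grip: 40 to 140 mm from the pivot, 16 mm thick (x), 26 mm high (21 to 47 mm above the bench, free beneath)
- pivot_b (a point): pivot axis (vertical) of lever b, in the end of the clamp's sliding arm, 34 mm above the bench; fixed. The fork round it reaches 27 mm along the lever and 17 mm above and below
- bar_b (a point): point on the face of clamp b's steel bar that looks at the lever, 34 mm above the bench, 65 mm sideways and 119 mm lengthwise from the pivot. The bar runs along the glue-up's y, is 10 mm thick and 22 mm high, and ends 35 mm beyond this point
- clamp_b: the fixed frame of clamp b without its lever: bar, fixed jaw and sliding arm. Origin: at the glue-up's centre, 34 mm above the bench; y along its bar towards the lever's end, x towards its bar
- glue_mid (a point): white glue bottle with orange cap, standing upright, 60 mm across, 165 mm tall; point half-way up its middle; loose, to be left alone
- gluebrush_mid (a point): glue brush with blue handle, lying flat, 170 mm long; point half-way up its middle; loose, to be left alone
- offcut_mid (a point): dark wood offcut block, 32 x 65 x 26 mm high; point half-way up its middle; loose, to be left alone
- cone_mid (a point): small turned cone of pale wood standing upright, 52 mm across the base, 57 mm tall; point half-way up its middle; loose, to be left alone
- gouge_mid (a point): turning gouge lying flat, wooden handle and steel blade, 440 mm long, up to 36 mm thick; point half-way up its middle; loose, to be left alone
- mallet_mid (a point): turned wooden mallet standing on its head, 86 mm across, 205 mm tall; point half-way up its middle; loose, to be left alone
- calliper_mid (a point): steel outside calliper lying flat, 160 x 108 mm, 10 mm thick; point half-way up its middle; loose, to be left alone

How it is judged:
On the way, in this order (a step that is already met when the one before it is completed fails the run):
1. one lever, either of them, is pressed firmly against its stop and held there 0.3 s (((value of joint lever_a above 0.61 rad and contact force between the fingers and lever_a above 6 N) or (value of joint lever_b above 0.61 rad and contact force between the fingers and lever_b above 6 N))), for 0.3 s.
2. the other lever is pressed firmly against its stop and held 0.3 s, with the first still in (value of joint each of lever_a, lever_b above 0.61 rad and (contact force between the fingers and lever_a above 6 N or contact force between the fingers and lever_b above 6 N)), for 0.3 s.
At the end, for the whole second after the job is handed in: both levers stand in at their stops (joint above 0.61 of 0.65 rad), at rest, the robot is clear, the things lying about are within 25 mm of where they were; each was pressed against its stop with more than 6 N for 0.3 s on the way (value of joint each of lever_a, lever_b above 0.61 rad and velocity of joint each of lever_a, lever_b below 0.05 rad/s and distance of each of glue_mid, gluebrush_mid, offcut_mid, cone_mid, gouge_mid, mallet_mid, calliper_mid from where it was at the start of the episode below 0.025 m); the robot touches nothing.
It fails at once if a lever is gripped or forced (more than 40 N from the fingers) (contact force between the fingers and lever_a above 40 N or contact force between the fingers and lever_b above 40 N).
It fails at once if the fingers press on, or squeeze against, the blank or a clamp's bar, jaw or arm (more than 10 N) (contact force between the fingers and clamp_a above 10 N or contact force between the fingers and clamp_b above 10 N or contact force between the fingers and blank above 10 N).
It fails at once if a thing lying about is pushed, lifted or carried (moved more than 25 mm) (distance of any of glue_mid, gluebrush_mid, offcut_mid, cone_mid, gouge_mid, mallet_mid, calliper_mid from where it was at the start of the episode above 0.025 m).
It also fails if it takes over 61 s, if anything falls off the work surface, if the arm or the gripper's body presses on something with over 40 N, if the wrist force passes 120 N, or if a joint passes its speed limit or range.

### The arm

A 7-joint arm with a two-finger parallel gripper is mounted at the origin on the work surface. World frame = base frame: x ahead of the robot, y to its left, z up, the work surface at z = 0. Lengths are in m, angles in rad, forces in N, time in s.
With the tool pointing down it reaches from about 0.4 to 0.85 m from the base axis. Payload 10.4 kg.
Tool frame: the origin (TCP) lies between the finger pads; the fingertips stand ahead of it and the grasp point (between the pads) lies 5 mm behind it (manip.tip_extent is the z of the fingertips in the tool frame, in m); z points along the fingers, y is the line along which they close (so a half turn about z gives the same grasp; the last joint's range is limited). The gripper opens to 85 mm and grips with 20 to 120 N. Pads are 22 mm wide; open, the fingers measure 114 mm over their backs; the gripper's body (76 mm by 85 mm) begins 54 mm behind the grasp point. The pads swing forward as they close: fully open they stand 13 mm farther back than shut.
Start: joints at [1.212, 0.332, -0.065, 1.46, 0.022, 1.35, -0.088], TCP at [0.206, -0.59, 0.245] pointing down, gripper open.
Joint ranges: [-2.6, 2.6], [-0.5, 2.12], [-1.47, 1.34], [0.16, 2.42], [-1.27, 4.41], [0.06, 2.06], [-2.6, 2.6]. Speed limits (rad/s): [2.22, 2.22, 2.79, 2.79, 3.14, 3.14, 3.14].

### API

Orientations are given as a unit quaternion [x, y, z, w].
In Python, from workcell import status, viewer, manip gives the robot as it stands.
- The arm moves only by the tool play_rows, never from a script. Its argument "plan" is one flat list of numbers, 7 for each row, row after row: the turn, a rotation vector about the tool's x, y, z in degrees, then the shift along the tool's x, y, z in m, then the opening, from 0 (shut) to 1 (fully open). In form: [ax, ay, az, dx, dy, dz, grip, ax, ay, az, dx, dy, dz, grip, ...]. A call has 1 to 20 rows; each row is the pose to reach, as a shift and turn from the pose commanded when the call began, along the tool's axes at that moment; what a row does not reach only later rows make up. A row lasts 1/8 s, in which the tool goes at most 62.5 mm and 10.7 degrees, less where a joint would pass 70% of its speed; a pose out of reach is approached as far as the arm can. A call with a gripper value outside its range is refused whole. The fingers move at their own pace and stop on an object; "squeeze" is the grip in N (left out, the last holds). Time passes only in rows, so rows that repeat a pose let the fingers close. It gives the time, the measured TCP pose, the force, the opening and the grip force at its end, in the units of the state.
- status.get_obs(): the state, without advancing time (a new reading comes with each control period).
- viewer.camera(name): name is "scene" or "top" or "wrist"; returns the picture (384x512x3 uint8, red, green, blue); there is no depth.
- viewer.camera_model(name): a dict with "fx", "fy", "cx", "cy" (pixels), "D" ([k1, k2, p1, p2, k3] as OpenCV has them; the pictures are not rectified), "R" (3x3) and "t" (3): a world point X has camera coordinates R X + t. Camera axes: x right, y down, z forward; pixel columns grow to the right and rows downward; lengths in m; the calibration is good to about 2 mm. A picture is of the moment at which its call begins: read the wrist's pose just before it. camera_model takes no time and is no camera call; for the wrist camera it gives the pose at the moment of the call.
- manip.hand_in(): hands the job in; it is judged then, once.
The state is a dict: "clock": time; "joint_pos": joint angles; "joint_velocities": joint speeds; "tau": joint torques, N m; "position": TCP position; "ee_rot": TCP orientation; "ft_force": force on the tool from outside, world axes, zero at the start; "torque": the same for the moment, N m; "grip_width": opening from 0.0 (shut) to 1.0 (fully open); "grasp_force": force on a finger pad.
Only numpy, scipy, OpenCV 4.12 (cv2) and the standard library are available. Lean on these libraries where they do the work, as an engineer would, in place of code of your own. Each camera call takes 0.05 s, during which the arm holds its last target. There are 200 camera calls.

## Working session

There is one attempt and no reset: what is moved stays moved. The work goes in short steps, Python scripts to look and compute and a tool call to move; the robot and the scene stay as the last step left them, time stands still between calls to the robot, and variables do not carry over. Pictures are saved under pics/ and viewed, at most 10 in all, crops included, and the job is handed in when it is done.

Besides the shell and the picture viewer there is one more tool, called in YAML: its name, and indented under it one key for each argument. play_rows: Moves the arm, as the interface text tells. Its arguments: {"type":"object","properties":{"plan":{"type":"array","items":{"type":"number"}},"squeeze":{"type":"number"}},"required":["plan"]}

```bash
mkdir -p pics; ls
python3 - <<'E'
from workcell import status, viewer, manip
import cv2, numpy as np
o=status.get_obs(); print(o['clock'],o['position'],o['ee_rot'],o['ft_force'],manip.tip_extent)
for n in ['top','scene']:
    im=viewer.camera(n); cv2.imwrite(f'pics/{n}0.png',im[:,:,::-1]); np.save(f'{n}0.npy',im)
    m=viewer.camera_model(n); print(n,m)
E
```

```text
pics
0.0 [ 0.20583373 -0.58975883  0.24451781] [ 9.85934867e-01  1.67128528e-01 -1.39018627e-04 -6.87864809e-04] [0.48756496 0.05869075 0.13920111] 0.014
top {'fx': 416.8584861945225, 'fy': 416.8584861945225, 'cx': 257.4015723156184, 'cy': 194.3510610658648, 'D': array([0.02482808, 0.        , 0.        , 0.        , 0.        ]), 'R': array([[-0.01685875, -0.99969793, -0.01788391],
       [-0.98176444,  0.01993835, -0.18905303],
       [ 0.1893525 ,  0.01437059, -0.98180401]]), 't': array([0.02759662, 0.57030983, 1.30567124])}
scene {'fx': 373.2601041195089, 'fy': 373.2601041195089, 'cx': 256.1671101901968, 'cy': 189.1937059101799, 'D': array([-0.07568261,  0.        ,  0.        ,  0.        ,  0.        ]), 'R': array([[-0.17228196,  0.98488057, -0.01814351],
       [ 0.68715992,  0.10696478, -0.71858874],
       [-0.70578337, -0.13626737, -0.69519856]]), 't': array([ 0.08850808, -0.34119481,  1.6366187 ])}
```

View pics/top0.png

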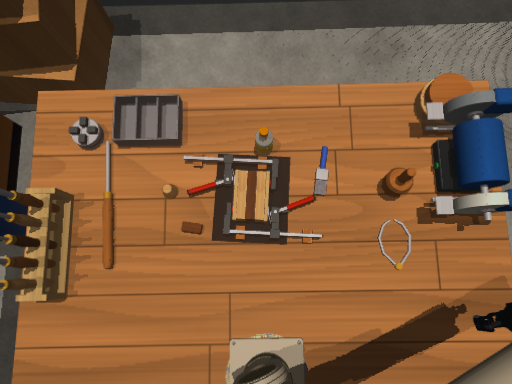

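View pics/scene0.png

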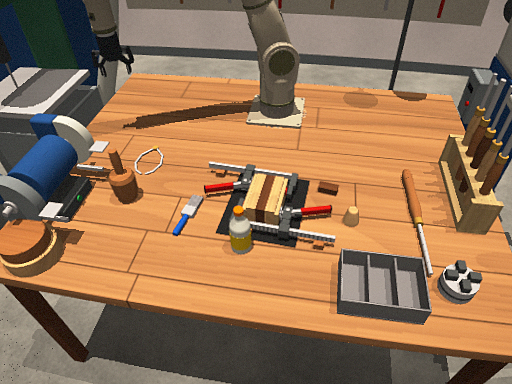

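The top view shows the left lever's red grip at about (205,187), with its bar at the far side (row 159) and the cone at (168,190) near its tip. The right lever's grip is at about (297,205), with its bar at row 235 and the brush at (321,175). The scene view agrees with this, with the red grips at about (313,211) and (222,187).

```bash
cat > h.py <<'E'
import numpy as np, cv2
def ray(m,uv):
    K=np.array([[m['fx'],0,m['cx']],[0,m['fy'],m['cy']],[0,0,1]])
    n=cv2.undistortPoints(np.array(uv,float).reshape(-1,1,2),K,np.array(m['D'])).reshape(-1,2)
    R=np.array(m['R']); d=np.c_[n,np.ones(len(n))]@R
    return -R.T@np.array(m['t']),d
def onplane(m,uv,z):
    c,d=ray(m,uv); return c+d*((z-c[2])/d[:,2])[:,None]
def tri(m1,u1,m2,u2):
    c1,d1=ray(m1,u1); c2,d2=ray(m2,u2); out=[]
    for a,b in zip(d1,d2):
        s=np.linalg.lstsq(np.c_[a,-b],c2-c1,rcond=None)[0]
        out.append(np.r_[(c1+a*s[0]+c2+b*s[1])/2,np.linalg.norm(c1+a*s[0]-c2-b*s[1])])
    return np.array(out)
def red(im):
    h=cv2.cvtColor(im,cv2.COLOR_RGB2HSV); return (((h[...,0]<6)|(h[...,0]>174))&(h[...,1]>200)&(h[...,2]>90)).astype(np.uint8)
def levers(im,box):
    x0,y0,x1,y1=box; k=red(im); out=[]
    n,l,s,c=cv2.connectedComponentsWithStats(k)
    for i in range(1,n):
        if s[i,4]>40 and x0<c[i][0]<x1 and y0<c[i][1]<y1:
            p=np.argwhere(l==i)[:,::-1].astype(float); mu=p.mean(0); v=np.linalg.svd(p-mu,full_matrices=False)[2][0]
            t=(p-mu)@v; out.append((s[i,4],mu,mu+v*t.min(),mu+v*t.max()))
    return sorted(out,key=lambda a:a[1][0])
E
python3 - <<'E'
from h import *; from workcell import viewer
np.set_printoptions(precision=3,suppress=True)
mt,ms=viewer.camera_model('top'),viewer.camera_model('scene'); T,S=np.load('top0.npy'),np.load('scene0.npy')
lt=levers(T,(170,150,340,230)); ls=levers(S,(190,160,345,230))
for l in lt: print('top',l,onplane(mt,l[1:],.042))
for l in ls: print('scene',l,onplane(ms,l[1:],.042))
print(tri(mt,[lt[0][1],lt[-1][1]],ms,[ls[-1][1],ls[0][1]]))
print('cone,brush ends,offcut,glue cap',onplane(mt,[[168,190],[320,193],[324,148],[191,228],[264,130]],.02))
print('bars L(far) ends, R ends',onplane(mt,[[185,158],[279,162],[230,233],[321,236]],.045))
for n,i,b in(('T',T,(150,125,350,265)),('S',S,(170,140,370,265))):
    cv2.imwrite(f'pics/c{n}.png',cv2.resize(i[b[1]:b[3],b[0]:b[2],::-1],None,fx=4,fy=4,interpolation=cv2.INTER_CUBIC))
E
```

```text
top (np.int32(114), array([201.728, 187.509]), array([214.842, 183.485]), array([188.202, 191.659])) [[0.6   0.201 0.042]
 [0.613 0.158 0.042]
 [0.587 0.246 0.042]]
top (np.int32(120), array([300.267, 202.1  ]), array([313.423, 197.117]), array([287.373, 206.984])) [[ 0.544 -0.123  0.042]
 [ 0.56  -0.166  0.042]
 [ 0.529 -0.08   0.042]]
scene (np.int32(152), array([218.875, 186.237]), array([232.328, 184.391]), array([205.154, 188.12 ])) [[ 0.545 -0.12   0.042]
 [ 0.529 -0.077  0.042]
 [ 0.561 -0.163  0.042]]
scene (np.int32(169), array([316.041, 209.243]), array([330.171, 208.088]), array([301.038, 210.468])) [[0.599 0.205 0.042]
 [0.588 0.248 0.042]
 [0.612 0.159 0.042]]
[[ 0.6    0.203  0.042  0.003]
 [ 0.544 -0.121  0.041  0.003]]
cone,brush ends,offcut,glue cap [[ 0.598  0.318  0.02 ]
 [ 0.578 -0.192  0.02 ]
 [ 0.734 -0.212  0.02 ]
 [ 0.469  0.239  0.02 ]
 [ 0.803 -0.009  0.02 ]]
bars L(far) ends, R ends [[ 0.702  0.258  0.045]
 [ 0.681 -0.057  0.045]
 [ 0.447  0.108  0.045]
 [ 0.432 -0.185  0.045]]
```

View pics/cT.png

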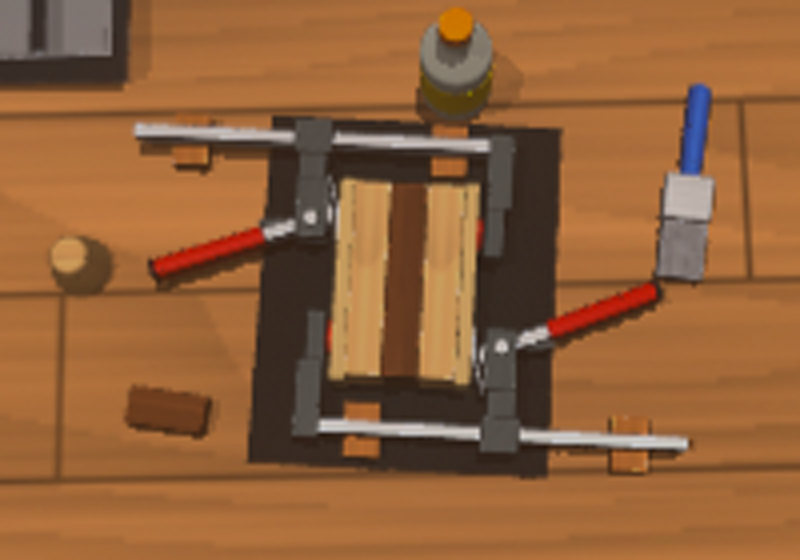

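The crop shows the left grip from (155,268) to (263,236) and the right one from (552,328) to (657,292). The brush tip is just off the right tip, and the cone is clear of the left one. Both levers triangulate to z ≈ 0.042. I'll turn tool x onto world x, shut the fingers, and go above the outer (+x) side of the right lever.

play_rows:
  plan: [10,0,0,0,0,0,0]
  squeeze: 60

```text
clock: 0.22
position: [0.205, -0.5881, 0.2459]
ee_rot: [0.982, 0.166, -0.015, -0.088]
ft_force: [-0.2, -1.0, 0.3]
grip_width: 0.82
grasp_force: 0.0
```

I put that turn on the wrong axis, so the tool is tilted by 10° in free air, which does no harm. I'll compute the corrected move from the present pose.

```bash
cat >> h.py <<'E'
from scipy.spatial.transform import Rotation as Ro
def go(o,p,az=0.0):
    "row (turn deg, shift) from the present pose to p, tool down, tool x at world azimuth az"
    R0=Ro.from_quat(o['ee_rot']); R1=Ro.from_euler('z',az)*Ro.from_quat([1,0,0,0])
    print(np.round((R0.inv()*R1).as_rotvec(degrees=True),1),np.round(R0.inv().apply(np.array(p)-o['position']),4))
E
python3 -c "
from h import *; from workcell import status
o=status.get_obs(); print(o['ee_rot'],o['position']); go(o,[.61,-.11,.25])"
```

```text
[ 0.98203771  0.16642747 -0.01496957 -0.0876342 ] [ 0.20502338 -0.588051    0.2459021 ]
[-10.1   1.7  19.2] [ 0.5399 -0.3136  0.0521]
```

play_rows:
  plan: [-10,1.7,19.2,0.03,-0.017,0.003,0,-10,1.7,19.2,0.08,-0.046,0.008,0,-10,1.7,19.2,0.13,-0.075,0.0125,0,-10,1.7,19.2,0.18,-0.104,0.017,0,-10,1.7,19.2,0.23,-0.133,0.022,0,-10,1.7,19.2,0.28,-0.162,0.027,0,-10,1.7,19.2,0.33,-0.191,0.032,0,-10,1.7,19.2,0.38,-0.22,0.037,0,-10,1.7,19.2,0.43,-0.25,0.0415,0,-10,1.7,19.2,0.48,-0.279,0.046,0,-10,1.7,19.2,0.52,-0.302,0.05,0,-10,1.7,19.2,0.54,-0.3136,0.052,0,-10,1.7,19.2,0.54,-0.3136,0.052,0,-10,1.7,19.2,0.54,-0.3136,0.052,0,-10,1.7,19.2,0.54,-0.3136,0.052,0]

```text
clock: 2.1
position: [0.6105, -0.1135, 0.2486]
ee_rot: [1.0, -0.001, 0.0, 0.001]
ft_force: [0.4, -1.1, -0.2]
grip_width: -0.004
grasp_force: 0.0
```

Run:
```python
from h import *; from workcell import status,viewer
np.set_printoptions(precision=3,suppress=True)
o=status.get_obs(); m=viewer.camera_model('wrist'); im=viewer.camera('wrist'); np.save('w1.npy',im)
cv2.imwrite('pics/w1.png',im[:,:,::-1])
print(o['clock'],o['position'],Ro.from_quat(o['ee_rot']).as_matrix(),o['ft_force'],o['grip_width'])
for l in levers(im,(0,0,512,384)): print(l,onplane(m,l[1:],.044))
```

```text
2.1 [ 0.61  -0.114  0.249] [[ 1.    -0.002  0.   ]
 [-0.002 -1.    -0.002]
 [ 0.     0.002 -1.   ]] [ 0.372 -1.135 -0.204] -0.0042325030636926764
(np.int32(452), array([ 17.962, 174.173]), array([ 37.681, 167.871]), array([ -1.475, 180.384])) [[0.604 0.183 0.044]
 [0.612 0.157 0.044]
 [0.596 0.209 0.044]]
(np.int32(443), array([267.449, 212.492]), array([292.626, 205.234]), array([227.041, 224.141])) [[ 0.552 -0.131  0.044]
 [ 0.562 -0.163  0.044]
 [ 0.536 -0.077  0.044]]
```

View pics/w1.png

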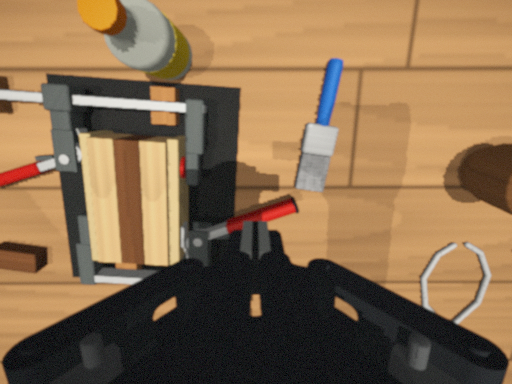

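The wrist view shows the shut fingers at (255,230), the right grip from (228,224) to (297,206), and the brush ending at (312,190), which is clear. I'll descend on the lever's outer side.

play_rows:
  plan: [0,0,0,-0.015,0.0085,0.03,0,0,0,0,-0.02,0.0085,0.07,0,0,0,0,-0.02,0.0085,0.11,0,0,0,0,-0.02,0.0085,0.15,0,0,0,0,-0.02,0.0085,0.18,0,0,0,0,-0.02,0.0085,0.2,0,0,0,0,-0.02,0.0085,0.21,0,0,0,0,-0.02,0.0085,0.214,0,0,0,0,-0.02,0.0085,0.214,0]

```text
clock: 3.28
position: [0.5917, -0.121, 0.0352]
ee_rot: [1.0, -0.0, 0.001, 0.001]
ft_force: [0.3, -0.9, 0.5]
grip_width: 0.0
grasp_force: 0.0
```

play_rows:
  plan: [0,0,0,-0.005,0,0,0,0,0,0,-0.01,0,0,0,0,0,0,-0.015,0,0,0,0,0,0,-0.02,0,0,0,0,0,0,-0.025,0,0,0,0,0,0,-0.03,0,0,0,0,0,0,-0.035,0,0,0,0,0,0,-0.04,0,0,0,0,0,0,-0.04,0,0,0]

```text
clock: 4.4
position: [0.5508, -0.1209, 0.0346]
ee_rot: [1.0, -0.0, 0.0, 0.001]
ft_force: [1.2, -0.3, 1.0]
grip_width: 0.0
grasp_force: 0.5
```

play_rows:
  plan: [0,0,0,-0.004,0,0,0,0,0,0,-0.008,0,0,0,0,0,0,-0.012,0,0,0,0,0,0,-0.016,0,0,0,0,0,0,-0.02,0,0,0,0,0,0,-0.023,0,0,0,0,0,0,-0.023,0,0,0]

```text
clock: 5.28
position: [0.5277, -0.1208, 0.0344]
ee_rot: [1.0, -0.0, -0.0, 0.001]
ft_force: [1.9, -1.6, 0.1]
grip_width: 0.002
grasp_force: 0.8
```

Run:
```python
from h import *; from workcell import status,viewer
np.set_printoptions(precision=3,suppress=True)
im=viewer.camera('top'); m=viewer.camera_model('top'); print(status.get_obs()['ft_force'])
for l in levers(im,(170,150,340,230)): print(l[0],onplane(m,l[1:],.042))
```

```text
[ 1.223 -1.454  0.365]
115 [[0.6   0.202 0.042]
 [0.613 0.158 0.042]
 [0.587 0.246 0.042]]
```

play_rows:
  plan: [0,0,0,-0.0025,0,0,0,0,0,0,-0.005,0,0,0,0,0,0,-0.0075,0,0,0,0,0,0,-0.01,0,0,0,0,0,0,-0.01,0,0,0]

```text
clock: 5.95
position: [0.5177, -0.1206, 0.0344]
ee_rot: [1.0, 0.0, -0.0, 0.001]
ft_force: [1.8, 0.2, -0.4]
grip_width: -0.001
grasp_force: 0.7
```

play_rows:
  plan: [0,0,0,-0.0015,0,0,0,0,0,0,-0.003,0,0,0,0,0,0,-0.003,0,0,0]

```text
clock: 6.32
position: [0.5151, -0.1207, 0.0346]
ee_rot: [1.0, -0.0, 0.0, 0.001]
ft_force: [3.0, 1.0, -0.6]
grip_width: 0.001
grasp_force: 1.0
```

play_rows:
  plan: [0,0,0,-0.001,0,0,0,0,0,0,-0.002,0,0,0,0,0,0,-0.002,0,0,0]

```text
clock: 6.7
position: [0.5132, -0.1209, 0.0347]
ee_rot: [1.0, -0.0, 0.0, 0.001]
ft_force: [2.2, 1.9, -1.1]
grip_width: 0.004
grasp_force: 1.2
```

play_rows:
  plan: [0,0,0,-0.001,0,0,0,0,0,0,-0.002,0,0,0,0,0,0,-0.002,0,0,0]

```text
clock: 7.08
position: [0.5112, -0.121, 0.0346]
ee_rot: [1.0, -0.0, 0.0, 0.001]
ft_force: [3.1, 0.9, 1.2]
grip_width: -0.001
grasp_force: 1.3
```

play_rows:
  plan: [0,0,0,-0.001,0,0,0,0,0,0,-0.002,0,0,0,0,0,0,-0.002,0,0,0]

```text
clock: 7.45
position: [0.5103, -0.1208, 0.0348]
ee_rot: [1.0, -0.0, 0.002, 0.001]
ft_force: [8.3, 0.8, -3.4]
grip_width: -0.002
grasp_force: 4.0
```

The stop has been reached. I'll press a little more and hold.

play_rows:
  plan: [0,0,0,-0.001,0,0,0,0,0,0,-0.001,0,0,0,0,0,0,-0.001,0,0,0]

```text
clock: 7.82
position: [0.5102, -0.1208, 0.0349]
ee_rot: [1.0, 0.0, 0.003, 0.001]
ft_force: [13.0, 1.3, -6.5]
grip_width: -0.001
grasp_force: 6.0
```

play_rows:
  plan: [0,0,0,-0.001,0,0,0,0,0,0,-0.001,0,0,0,0,0,0,-0.001,0,0,0,0,0,0,-0.001,0,0,0,0,0,0,-0.001,0,0,0]

```text
clock: 8.45
position: [0.5101, -0.1208, 0.035]
ee_rot: [1.0, 0.0, 0.004, 0.001]
ft_force: [17.2, 1.6, -10.7]
grip_width: -0.001
grasp_force: 8.0
```

play_rows:
  plan: [0,0,0,0.003,0,0,0,0,0,0,0.01,0,0,0,0,0,0,0.025,0,0,0,0,0,0,0.04,0,0,0,0,0,0,0.045,0,0,0,0,0,0,0.045,0,-0.03,0,0,0,0,0.045,0,-0.07,0,0,0,0,0.045,0,-0.12,0,0,0,0,0.045,0,-0.165,0,0,0,0,0.045,0,-0.165,0]

```text
clock: 9.7
position: [0.5533, -0.121, 0.2031]
ee_rot: [1.0, -0.0, 0.003, 0.002]
ft_force: [-0.0, -0.6, -0.4]
grip_width: -0.001
grasp_force: 0.0
```

Run:
```python
from h import *; from workcell import status,viewer
np.set_printoptions(precision=3,suppress=True)
o=status.get_obs(); im=viewer.camera('scene'); m=viewer.camera_model('scene'); print(o['position'],o['ft_force'])
for l in levers(im,(190,160,345,240)): print(l[0],onplane(m,l[1:],.042))
go(o,[.555,.19,.20])
```

```text
[ 0.553 -0.121  0.203] [-0.024 -0.551 -0.396]
129 [[ 0.49  -0.128  0.042]
 [ 0.481 -0.169  0.042]
 [ 0.5   -0.082  0.042]]
182 [[0.6   0.203 0.042]
 [0.587 0.248 0.042]
 [0.613 0.159 0.042]]
[ 0.2 -0.3 -0. ] [ 0.002 -0.311  0.002]
```

The right lever now lies at its stop, having swung about 0.56 rad. Next is the left lever.

play_rows:
  plan: [0,0,0,0,-0.03,0,0,0,0,0,0,-0.075,0,0,0,0,0,0,-0.12,0,0,0,0,0,0,-0.165,0,0,0,0,0,0,-0.21,0,0,0,0,0,0,-0.255,0,0,0,0,0,0,-0.295,0,0,0,0,0,0,-0.318,0,0,0,0,0,0,-0.323,0,0,0,0,0,0,-0.323,0.03,0,0,0,0,0,-0.323,0.07,0,0,0,0,0,-0.323,0.11,0,0,0,0,0,-0.323,0.14,0,0,0,0,0,-0.323,0.16,0,0,0,0,0,-0.323,0.168,0,0,0,0,0,-0.323,0.168,0]

```text
clock: 11.75
position: [0.5524, 0.2019, 0.0311]
ee_rot: [1.0, -0.0, 0.0, 0.001]
ft_force: [0.3, -0.1, -0.2]
grip_width: 0.001
grasp_force: 0.0
```

play_rows:
  plan: [0,0,0,0.005,0,0,0,0,0,0,0.01,0,0,0,0,0,0,0.015,0,0,0,0,0,0,0.02,0,0,0,0,0,0,0.024,0,0,0,0,0,0,0.028,0,0,0,0,0,0,0.032,0,0,0,0,0,0,0.036,0,0,0,0,0,0,0.04,0,0,0,0,0,0,0.044,0,0,0,0,0,0,0.044,0,0,0]

```text
clock: 13.12
position: [0.5969, 0.2018, 0.0311]
ee_rot: [1.0, -0.0, 0.001, 0.001]
ft_force: [-1.0, 1.5, -0.6]
grip_width: 0.002
grasp_force: 0.4
```

play_rows:
  plan: [0,0,0,0.004,0,-0.001,0,0,0,0,0.008,0,-0.002,0,0,0,0,0.012,0,-0.002,0,0,0,0,0.016,0,-0.002,0,0,0,0,0.019,0,-0.002,0,0,0,0,0.019,0,-0.002,0]

```text
clock: 13.88
position: [0.6158, 0.202, 0.0331]
ee_rot: [1.0, -0.0, 0.001, 0.001]
ft_force: [-1.1, 1.9, -1.3]
grip_width: 0.002
grasp_force: 0.9
```

play_rows:
  plan: [0,0,0,0.0015,0,0,0,0,0,0,0.003,0,0,0,0,0,0,0.003,0,0,0]

```text
clock: 14.25
position: [0.6185, 0.2019, 0.0331]
ee_rot: [1.0, -0.0, 0.001, 0.001]
ft_force: [-2.7, -0.4, -1.3]
grip_width: 0.001
grasp_force: 1.1
```

play_rows:
  plan: [0,0,0,0.001,0,0,0,0,0,0,0.002,0,0,0,0,0,0,0.002,0,0,0]

```text
clock: 14.62
position: [0.6205, 0.2019, 0.0331]
ee_rot: [1.0, -0.0, 0.0, 0.001]
ft_force: [-2.8, -1.4, 0.0]
grip_width: 0.001
grasp_force: 1.2
```

play_rows:
  plan: [0,0,0,0.001,0,0,0,0,0,0,0.002,0,0,0,0,0,0,0.002,0,0,0]

```text
clock: 15.0
position: [0.6225, 0.2021, 0.0331]
ee_rot: [1.0, -0.0, 0.001, 0.001]
ft_force: [-2.8, -0.5, -0.0]
grip_width: 0.0
grasp_force: 1.1
```

play_rows:
  plan: [0,0,0,0.001,0,0,0,0,0,0,0.002,0,0,0,0,0,0,0.002,0,0,0]

```text
clock: 15.38
position: [0.6244, 0.2022, 0.0331]
ee_rot: [1.0, -0.0, 0.0, 0.001]
ft_force: [-2.2, -0.7, 0.4]
grip_width: 0.001
grasp_force: 1.1
```

play_rows:
  plan: [0,0,0,0.001,0,0,0,0,0,0,0.002,0,0,0,0,0,0,0.002,0,0,0]

```text
clock: 15.75
position: [0.6264, 0.2021, 0.0331]
ee_rot: [1.0, -0.0, 0.0, 0.001]
ft_force: [-2.9, -1.8, 0.2]
grip_width: -0.006
grasp_force: 1.1
```

play_rows:
  plan: [0,0,0,0.001,0,0,0,0,0,0,0.002,0,0,0,0,0,0,0.002,0,0,0]

```text
clock: 16.12
position: [0.6267, 0.2022, 0.0329]
ee_rot: [1.0, 0.0, -0.001, 0.001]
ft_force: [-10.9, -3.3, 6.4]
grip_width: -0.0
grasp_force: 5.0
```

play_rows:
  plan: [0,0,0,0.001,0,0,0,0,0,0,0.0015,0,0,0,0,0,0,0.0015,0,0,0]

```text
clock: 16.5
position: [0.6269, 0.2022, 0.0329]
ee_rot: [1.0, 0.0, -0.003, 0.002]
ft_force: [-18.5, -4.7, 12.6]
grip_width: 0.001
grasp_force: 8.1
```

The left lever is firm at about 18 N. I'll hold, then back off and rise.

play_rows:
  plan: [0,0,0,0,0,0,0,0,0,0,0,0,0,0,0,0,0,0,0,0,0,0,0,0,0,0,0,0]

```text
clock: 17.0
position: [0.6269, 0.2022, 0.0329]
ee_rot: [1.0, 0.0, -0.003, 0.002]
ft_force: [-17.2, -4.1, 10.7]
grip_width: 0.002
grasp_force: 8.1
```

play_rows:
  plan: [0,0,0,-0.003,0,0,0,0,0,0,-0.01,0,0,0,0,0,0,-0.025,0,0,0,0,0,0,-0.04,0,0,0,0,0,0,-0.045,0,0,0,0,0,0,-0.045,0,-0.03,0,0,0,0,-0.045,0,-0.07,0,0,0,0,-0.045,0,-0.12,0,0,0,0,-0.045,0,-0.17,0,0,0,0,-0.045,0,-0.2,0,0,0,0,-0.045,0,-0.2,0,0,0,0,-0.045,0,-0.2,0]

```text
clock: 18.5
position: [0.5846, 0.2022, 0.2323]
ee_rot: [1.0, -0.0, 0.0, 0.001]
ft_force: [0.8, -0.3, -0.9]
grip_width: 0.002
grasp_force: 0.0
```

Run:
```python
from h import *; from workcell import status,viewer
np.set_printoptions(precision=3,suppress=True)
o=status.get_obs(); im=viewer.camera('scene'); m=viewer.camera_model('scene'); print(o['position'],o['ft_force'])
cv2.imwrite('pics/s2.png',im[:,:,::-1])
for l in levers(im,(190,160,345,240)): print(l[0],onplane(m,l[1:],.042))
```

```text
[0.585 0.202 0.232] [ 0.789 -0.27  -0.894]
155 [[ 0.492 -0.123  0.042]
 [ 0.479 -0.17   0.042]
 [ 0.504 -0.081  0.042]]
216 [[0.652 0.202 0.042]
 [0.639 0.157 0.042]
 [0.664 0.245 0.042]]
```

View pics/s2.png

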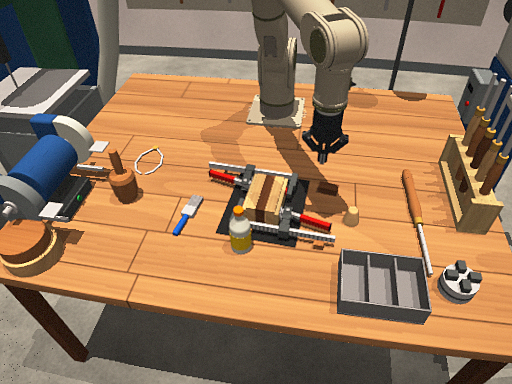

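Both levers are in, with the grips at about (222,177) and (315,224) and parallel to each other. The loose things have not moved and the hand is clear, so I'm handing in.

```bash
python3 -c "
from workcell import manip; print(manip.hand_in())"
```

```text
the job is handed in; nothing more can be done
None
```

Both levers were pressed in to their stops and held at about 17–18 N each, the last picture shows the loose things where they were, and the job is handed in (hand-in returned no verdict).

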